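Snap the dust cap onto the hand grinder's stud and keep it pressed

ROBOT

A 7-joint arm with a two-finger parallel gripper is mounted at the origin on the work surface. World frame = base frame: x ahead of the robot, y to its left, z up, the work surface at z = 0. Lengths are in mm, angles in degrees, forces in N, time in s.
With the tool pointing down it reaches from about 400 to 850 mm from the base axis. Payload 4.5 kg.
Tool frame: the origin (TCP) lies at the very end of the fingers, on their centre line; the grasp point (between the pads) lies 19 mm behind it; y points along the fingers, z is the direction in which the jaws open and shut, and the axes are right-handed (so a half turn about y gives the same grasp; the last joint's range is limited). The gripper opens to 85 mm and grips with 20 to 120 N. Pads are 22 mm wide; open, the fingers measure 114 mm over their backs; the gripper's body (76 mm by 85 mm) begins 54 mm behind the grasp point. The pads swing forward as they close: fully open they stand 13 mm farther back than shut.
Start: joints at [70.061, 39.483, -11.15, 89.685, 9.013, 51.709, -12.324], TCP at [232.9, -580.01, 231.317] pointing down, gripper open.
Joint ranges: [-172.22, 172.22], [-26.19, 119.32], [-84.43, 86.54], [7.71, 146.69], [-57.33, 237.33], [2.42, 119.75], [-152.13, 152.13]. Speed limits (degrees/s): [147.25, 147.25, 180, 180, 180, 180, 180].

INTERFACE

Orientations are given as a 3x3 rotation matrix whose columns are the frame's x, y, z axes.
In Python, from bench import bot gives the robot as it stands.
- The arm moves only by the shell command python3 -m crank 'ROWS' [OPENING] [FORCE]. ROWS is JSON, a list of rows, each an object with "dp": the shift along the tool's x, y, z in mm, a list of three; "rotation": the turn, a rotation vector about the tool's x, y, z in degrees, a list of three. In form: [{"dp": [dx, dy, dz], "rotation": [rx, ry, rz]}, ...]. A call has 1 to 12 rows; each row shifts and turns the pose as measured when the row begins, along the tool's axes as they then stand; what a row does not reach is not made up. A row lasts 1/8 s, in which the tool goes at most 62.5 mm and 10.7 degrees, less where a joint would pass 70% of its speed; a pose out of reach is approached as far as the arm can. A call with a gripper value outside its range is refused whole. OPENING is the opening, from 0 (shut) to 1 (fully open), set as the call begins (- or left out, the last holds). The fingers move at their own pace and stop on an object; FORCE is the grip in N (left out, the last holds). Time passes only in rows, so rows that do not move let the fingers close. It gives the time, the measured TCP pose, the force and the opening at its end, in the units of the state.
- bot.observe(): the state, without advancing time (a new reading comes with each control period).
- bot.grab_frame(name): name is "side" or "top"; returns a dict with "image" (384x512x3 uint8, red, green, blue), "vfov" (degrees; the focal length in pixels is half the picture's height over the tangent of half this angle, whatever the lens; pixels are square), "cx", "cy" (the principal point, pixels), "rvec" (rotation vector, rad) and "tvec" (3), from world to camera coordinates, as OpenCV has them. Camera axes: x right, y down, z forward; pixel columns grow to the right and rows downward; lengths in mm; the calibration is good to about 2 mm. A picture is of the moment at which its call begins. There is no depth.
- bot.sign_off(): hands the job in, once; it reports no verdict.
The state is a dict: "clock": time; "joint_positions": joint angles; "joint_vel": joint speeds; "joint_efforts": joint torques, N m; "tool_pos": TCP position; "orientation": TCP orientation; "wrist_force": force on the tool from outside, world axes, zero at the start; "wrist_torque": the same for the moment, N m; "gripper_width": opening from 0.0 (shut) to 1.0 (fully open).
Only numpy, scipy, OpenCV 4.12 (cv2) and the standard library are available. Lean on these libraries where they do the work, as an engineer would, in place of code of your own. Each camera call takes 0.05 s, during which the arm holds its last target.

TASK

Close the hand grinder: pick up the orange snap cap, set it upright over the stud on top of the grinder and press it straight down until it clicks. Keep pressing after the click, so that the cap squeezes the rubber seal ring firmly, and finish while you are still holding it pressed down like that (do not let go). Leave the mug, the dripper and the crank alone.

Things in the scene. Friction and masses are not known exactly. Their poses are not given: they have to be found in the camera images.
- cap_center (a point): Loose orange snap cap, a ribbed round cup standing mouth down: 46 mm wide outside, 40 mm high, about 35 g, flat closed top. The point is its centre, 20 mm above its lower rim; z is up. An inward lip at the rim (3 mm thick) leaves a 34 mm mouth; above it the cap is hollow, 41 mm wide, to 36 mm above the rim. Grip it from above across its outer wall, in any direction.
- stud_top (a point): Centre of the flat top of the stud, the narrow upright metal spigot on the aluminium hand grinder, which is fixed on the cart. z points up along the stud. It is 154 mm above the cart top. The stud is 18 mm wide at its top, widens as a cone to 31 mm over 8 mm, then is cylindrical; 34 mm long in all, on the 56 mm wide grinder body.
- balls_center (a point): Point on the stud's axis, 19.5 mm below its top, level with four sprung balls that stand out to 39 mm across. The cap's lip meets them with its rim about 15 mm below the stud top; the force peaks near 10 N, then drops at about 19 mm, and the balls snap the cap down (pulling up to 10 N) until its rim is about 27 mm below the stud top, and so hold it.
- seal (a joint): How far the black rubber seal ring round the foot of the stud (47 mm wide, its upper face 28 mm below the stud top when free) is squeezed down, in m: 0 free, 0.003 fully squeezed. It yields from 2 N and takes 2 N more per mm, so 8 N at full squeeze, against the firm grinder below.
- mug_center (a point): Tall blue ceramic mug, 76 mm wide, 115 mm high, with a handle on its +y side; centre of the mug, half-way up. Leave alone.
- dripper_center (a point): Clear glass coffee dripper, 112 mm wide cone on a 90 mm foot, 86 mm high, small handle on +y; its centre, half-way up. Leave alone.
- crank_center (a point): The grinder's detached crank, lying flat: 146 mm long along x, up to 28 mm wide, knob 28 mm high; the middle of its arm, 5 mm above the cart top. Leave alone.
Mind the look-alikes: they are no part of the job. There is more than one size of the part that bears cap_center; the job needs the middle-sized. There is more than one size of the part that bears stud_top; the job needs the larger.

How it is judged:
By the outcome, as a careful person would: the job done as asked, in the order asked, and still so for the second after the job is handed in, while the arm keeps its last pose, push and grip.
It also fails if it takes over 48 s, if anything falls off the work surface, if the arm or the gripper's body presses on something with over 40 N, if the wrist force passes 120 N, or if a joint passes its speed limit or range.

## Working session

There is one attempt and no reset: what is moved stays moved. The work goes in short steps, Python scripts to look and compute and a shell command to move; the robot and the scene stay as the last step left them, time stands still between calls to the robot, and variables do not carry over. Pictures are saved under pics/ and viewed, and the job is handed in when it is done.

```bash
ls; mkdir -p pics; python3 - <<'E'
from bench import bot
import cv2,numpy as np
s=bot.observe()
for k,v in s.items(): print(k,np.round(v,3).tolist())
for n in("side","top"):
    f=bot.grab_frame(n); cv2.imwrite(f"pics/{n}0.png",f["image"][:,:,::-1])
    print(n,f["vfov"],f["cx"],f["cy"],f["rvec"],f["tvec"])
    np.savez(f"{n}0.npz",**f)
E
```

```text
pics
clock 0.0
joint_positions [70.061, 39.535, -11.144, 89.746, 9.012, 51.71, -12.325]
joint_vel [-0.066, 0.052, 0.052, 0.006, 0.003, 0.003, -0.036]
joint_efforts [-0.0, -53.96, -1.266, -15.855, 0.009, 0.009, -0.0]
tool_pos [232.572, -579.405, 230.463]
orientation [[-0.928, -0.001, 0.373], [-0.373, 0.002, -0.928], [0.0, -1.0, -0.002]]
wrist_force [-0.205, 0.665, -0.546]
wrist_torque [-0.017, -0.018, 0.021]
gripper_width 1.0
side 56.72943237391779 258.65296254579994 192.79435913122774 [ 2.107844   -0.33317292  0.17042782] [-557.40259625  220.5707878   781.48102718]
top 52.62690880240778 254.8582653074516 191.6675225503628 [ 2.12147391 -2.09344679  0.1672812 ] [ 14.28483572 603.42257152 983.61241862]
```

View pics/side0.png

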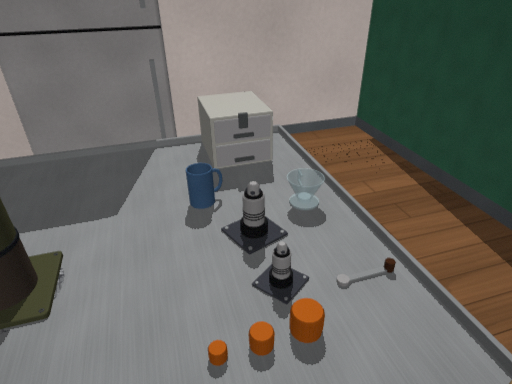

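View pics/top0.png

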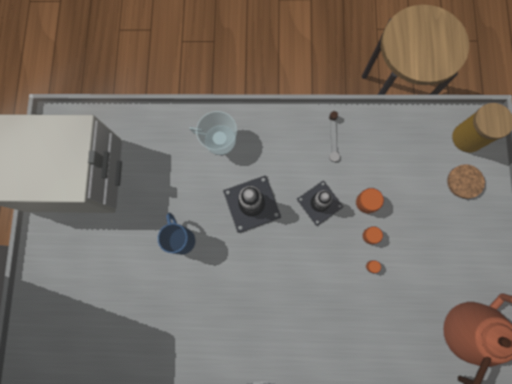

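The three orange caps, from largest to smallest, are at top-view (370,200), (373,235) and (374,267); in the side view they are at (307,320), (262,339) and (218,352). The middle one, top (373,235), is the one the job needs. The two grinders are at top (250,198) / side (254,205), which is larger, and top (322,199) / side (282,265), which is smaller. The larger one is the target. I'll confirm both in enlarged crops and measure them.

```bash
cat > h.py <<'E'
import cv2,numpy as np
def cam(f):
    F=192/np.tan(np.radians(float(f["vfov"]))/2)
    K=np.array([[F,0,float(f["cx"])],[0,F,float(f["cy"])],[0,0,1]])
    R=cv2.Rodrigues(np.array(f["rvec"],float))[0]; t=np.array(f["tvec"],float).reshape(3)
    return K,R,t
def ray(f,p):
    K,R,t=cam(f); d=R.T@np.linalg.solve(K,[p[0],p[1],1.]); return -R.T@t,d/np.linalg.norm(d)
def onz(f,p,z):
    c,d=ray(f,p); return c+d*(z-c[2])/d[2]
def proj(f,P):
    K,R,t=cam(f); q=K@(R@np.array(P,float)+t); return q[:2]/q[2]
def tri(f,p,g,q):
    c,d=ray(f,p); e,h=ray(g,q); A=np.c_[d,-h]; s=np.linalg.lstsq(A,e-c,rcond=None)[0]
    a,b=c+d*s[0],e+h*s[1]; return (a+b)/2,np.linalg.norm(a-b)
E
python3 - <<'E'
from h import *
S=np.load("side0.npz");T=np.load("top0.npz")
for f in(S,T):
    print("cam",-cam(f)[1].T@cam(f)[2], "origin",proj(f,[0,0,0]),"tcp",proj(f,[232,-580,231]))
for n,f in(("side",S),("top",T)):
    im=f["image"]; hsv=cv2.cvtColor(im,cv2.COLOR_RGB2HSV)
    m=cv2.inRange(hsv,(4,200,90),(14,255,255))
    k,l,st,ce=cv2.connectedComponentsWithStats(m)
    for i in range(1,k):
        if st[i,4]>40: print(n,st[i],ce[i].round(1),onz(f,ce[i],20).round(1))
print(tri(T,(250.,196),S,(253.5,186)))
print(tri(T,(322,197),S,(282,243)))
a=S["image"][175:305,205:335]; b=T["image"][165:285,195:395]
b2=cv2.resize(b,None,fx=4,fy=4,interpolation=2)[:,:,::-1]; a2=cv2.resize(a,None,fx=4,fy=4,interpolation=2)[:,:,::-1]
cv2.imwrite("pics/ct.png",b2);cv2.imwrite("pics/cs.png",a2)
cv2.imwrite("pics/cc.png",cv2.resize(S["image"][290:384,190:340],None,fx=5,fy=5,interpolation=2)[:,:,::-1])
E
```

```text
cam [ 371.72889289 -690.94690023  595.37528822] origin [  5.0019935  293.16704208] tcp [ 24.69306463 590.18618024]
cam [ 406.96784581  -11.6455905  1079.84156204] origin [260.49679641 429.85135645] tcp [548.27544369 359.4985857 ]
side [ 291  299   33   44 1212] [306.6 320. ] [ 592.1 -284.7   20. ]
side [250 322  24  33 669] [261.4 338.1] [ 496.5 -295.5   20. ]
side [209 341  18  24 369] [217.6 352.4] [ 413.4 -299.1   20. ]
(array([579.10267276,  30.47743612, 145.48424995]), np.float64(7.385364332153883))
(array([ 585.77888857, -150.65163696,  106.68643928]), np.float64(8.025267846646392))
```

View pics/ct.png

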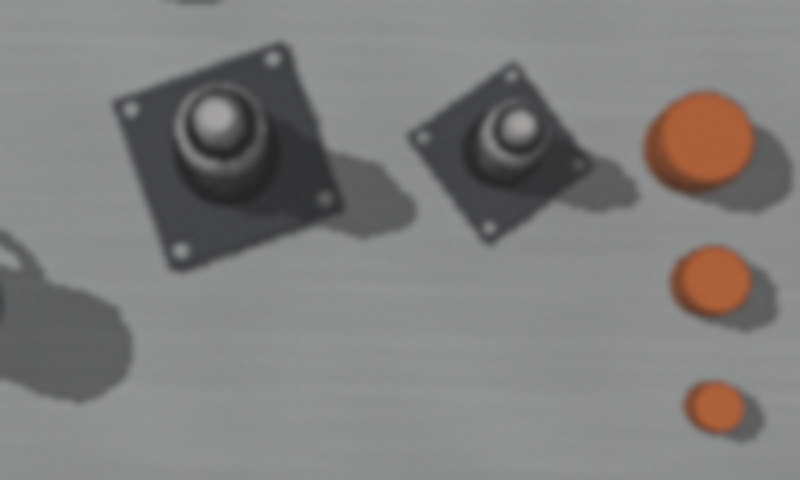

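View pics/cs.png

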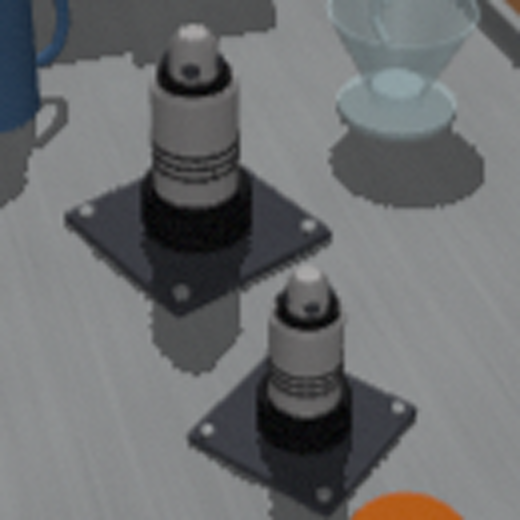

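View pics/cc.png

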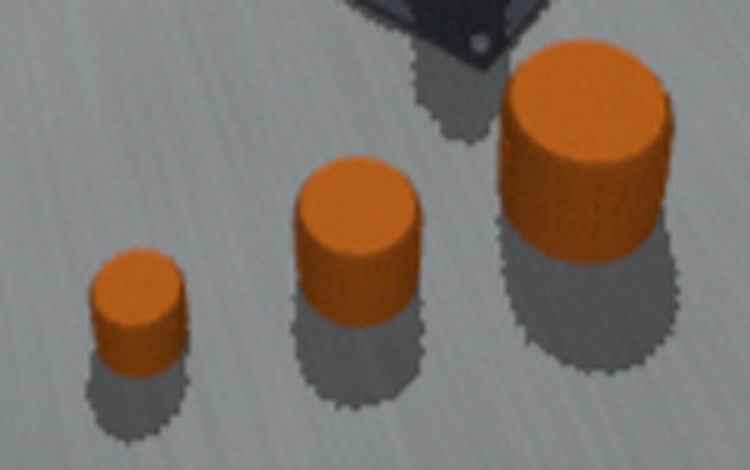

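```bash
python3 - <<'E'
from h import *
S=np.load("side0.npz");T=np.load("top0.npz")
u=lambda x,y,s,ox,oy:((x+.5)/s-.5+ox,(y+.5)/s-.5+oy)
# top-face segmentation
for n,f in(("side",S),("top",T)):
    hsv=cv2.cvtColor(f["image"],cv2.COLOR_RGB2HSV)
    p=(261,331) if n=="side" else (373,235); print(n,hsv[p[1],p[0]])
    v=hsv[p[1],p[0]]; 
    for y in range(p[1]-10,p[1]+24,2): print(y,hsv[y,p[0]].tolist(),end=" ")
    print()
    m=((hsv[:,:,1]>120)&(hsv[:,:,2]>0.88*v[2])&(hsv[:,:,0]<20)).astype(np.uint8)
    k,l,st,ce=cv2.connectedComponentsWithStats(m,connectivity=4); i=l[p[1],p[0]]
    c=cv2.fitEllipse(max(cv2.findContours((l==i).astype(np.uint8),0,1)[0],key=len))
    print(n,"top face",st[i],ce[i],c)
    P=onz(f,ce[i],40);print(P)
    a,b=onz(f,(st[i][0]-.5,ce[i][1]),40),onz(f,(st[i][0]+st[i][2]-.5,ce[i][1]),40);print("width",np.linalg.norm(a-b))
    np.save(n+"c.npy",ce[i])
print("cap",tri(T,np.load("topc.npy"),S,np.load("sidec.npy")))
st_t=u(215,114,4,195,165); st_s=u(194,33,4,205,175)
print("stud",tri(T,st_t,S,st_s),onz(T,st_t,154),onz(S,st_s,154))
sc=[u(x,y,4,195,165) for x,y in[(131,109),(273,58),(326,199),(181,250)]]
print("screws T",np.mean([onz(T,p,6) for p in sc],0),[onz(T,p,6).round(1).tolist() for p in sc])
ss=[u(x,y,4,205,175) for x,y in[(87,211),(181,292),(308,226)]]
print([onz(S,p,6).round(1).tolist() for p in ss], "mid",(onz(S,ss[0],6)+onz(S,ss[2],6))/2)
E
```

```text
side [ 13 219 178]
321 [9, 125, 167] 323 [13, 218, 179] 325 [13, 215, 179] 327 [13, 215, 179] 329 [13, 216, 178] 331 [13, 219, 178] 333 [13, 217, 179] 335 [13, 218, 178] 337 [13, 218, 179] 339 [13, 212, 179] 341 [13, 226, 134] 343 [13, 231, 115] 345 [13, 237, 114] 347 [13, 235, 115] 349 [13, 233, 114] 351 [13, 224, 115] 353 [14, 235, 113] 
side top face [250 321  23  20 348] [261.06896552 330.54885057] ((261.0722351074219, 330.55731201171875), (18.44184684753418, 22.0699520111084), 91.44404602050781)
[ 496.43226807 -294.22903691   40.        ]
width 41.842760683396286
top [ 10 169 171]
225 [10, 11, 138] 227 [10, 152, 158] 229 [10, 171, 171] 231 [10, 168, 172] 233 [10, 170, 170] 235 [10, 169, 171] 237 [10, 169, 171] 239 [10, 167, 171] 241 [10, 168, 167] 243 [9, 128, 112] 245 [30, 2, 106] 247 [75, 4, 141] 249 [60, 2, 142] 251 [0, 0, 144] 253 [120, 2, 143] 255 [90, 4, 143] 257 [90, 4, 144] 
top top face [366 227  16  15 188] [373.70744681 234.21276596] ((373.6963195800781, 234.1991424560547), (14.16247844696045, 15.072941780090332), 117.31942749023438)
[ 495.14098398 -293.793358     40.        ]
width 42.00148985520292
cap (array([ 495.82588694, -293.98661018,   39.70976969]), np.float64(1.3297895350994515))
stud (array([582.29908898,  34.73212293, 152.08742907]), np.float64(2.0180730796736723)) [580.92923494  34.80574001 154.        ] [582.4470869   31.70847849 154.        ]
screws T [580.80667498  32.82584605   6.        ] [[611.7, 101.7, 6.0], [649.5, 1.9, 6.0], [549.4, -36.2, 6.0], [512.6, 64.0, 6.0]]
[[515.2, 69.1, 6.0], [552.1, -30.6, 6.0], [651.3, 6.6, 6.0]] mid [583.24329992  37.88973078   6.        ]
```

The crops confirm the choice: the middle of the three caps has its top at (496,-294,40), and the taller of the two grinders has its stud at about (581,34,154). Triangulated heights are 39.7 mm (expected 40) and 152 mm (expected 154), and the plate centre agrees. The current jaw direction is mostly along y, which keeps clear of the neighbouring caps along x. Next I'll move above the cap.

```bash
python3 -m crank '[{"dp":[-44,0,-21],"rotation":[0,0,0]},{"dp":[-44,0,-21],"rotation":[0,0,0]},{"dp":[-44,0,-21],"rotation":[0,0,0]},{"dp":[-44,0,-21],"rotation":[0,0,0]},{"dp":[-44,10,-21],"rotation":[0,0,0]},{"dp":[-44,20,-21],"rotation":[0,0,0]},{"dp":[-44,30,-21],"rotation":[0,0,0]},{"dp":[-40,30,-20],"rotation":[0,0,0]},{"dp":[0,0,0],"rotation":[0,0,0]}]' 1 30
python3 - <<'E'
from bench import bot
from h import *
s=bot.observe();R=np.array(s["orientation"]);p=np.array(s["tool_pos"])
print(p,R.round(3).tolist(),s["joint_positions"],s["clock"])
print("to cap, tool axes",R.T@(np.array([495.8,-294,100])-p))
f=bot.grab_frame("side");cv2.imwrite("pics/s1.png",f["image"][:,:,::-1])
E
```

```text
clock: 1.23
tool_pos: [500.5, -286.5, 134.5]
orientation: [[-0.929, -0.002, 0.37], [-0.37, 0.004, -0.929], [0.001, -1.0, -0.004]]
wrist_force: [-0.3, -0.4, -0.5]
gripper_width: 1.001
[ 500.47814105 -286.49517709  134.5079677 ] [[-0.929, -0.002, 0.37], [-0.37, 0.004, -0.929], [0.001, -1.0, -0.004]] [ 29.42791764  43.41612363  -7.0939983  103.11799209   8.42595755
  34.18841671 -51.0437842 ] 1.225
to cap, tool axes [ 7.0950644  34.48967918  5.39715631]
```

View pics/s1.png

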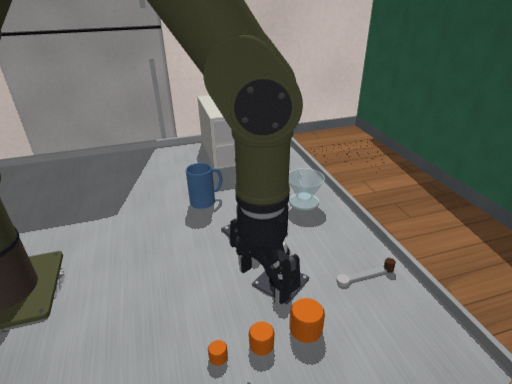

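The arm is over the cap row, with the fingers at side (245,262) and (288,290) and nothing disturbed. I'll correct sideways and descend to 60 mm, then check that the jaws straddle the cap.

```bash
python3 -m crank '[{"dp":[5,20,4],"rotation":[0,0,0]},{"dp":[2,25,1.5],"rotation":[0,0,0]},{"dp":[0,25,0],"rotation":[0,0,0]},{"dp":[0,5,0],"rotation":[0,0,0]}]'
python3 - <<'E'
from bench import bot
from h import *
s=bot.observe();R=np.array(s["orientation"]);p=np.array(s["tool_pos"])
print("to cap, tool axes",R.T@(np.array([495.8,-294,4])-p))
o=[]
for n in("side","top"):
    f=bot.grab_frame(n);q=proj(f,p);c=proj(f,[495.8,-294,40]);print(n,q,c)
    im=f["image"][:,:,::-1].copy();x,y=int(c[0])-75,int(c[1])-75;x=max(0,x);y=min(max(0,y),234)
    im=cv2.resize(im[y:y+150,x:x+150],(390,390),interpolation=2)
    o.append(im)
cv2.imwrite("pics/s2.png",np.hstack(o))
E
```

```text
clock: 1.78
tool_pos: [491.6, -305.3, 61.4]
orientation: [[-0.934, -0.001, 0.358], [-0.358, -0.006, -0.934], [0.003, -1.0, 0.005]]
wrist_force: [0.2, 0.5, 0.3]
gripper_width: 0.999
to cap, tool axes [-8.1941998  57.37014834 -9.36332222]
side [260.30937618 328.60309871] [260.6995482  330.53869876]
top [380.50048302 234.98049375] [373.77587833 233.96434115]
```

View pics/s2.png

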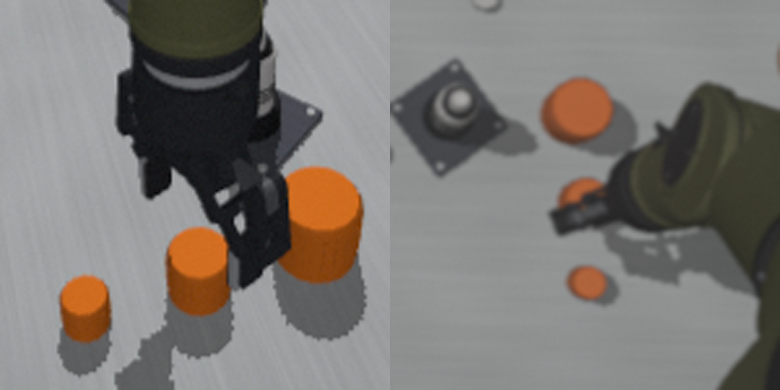

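```bash
python3 -m crank '[{"dp":[-4,0,-5],"rotation":[0,0,0]},{"dp":[0,0,0],"rotation":[0,0,0]}]'
python3 - <<'E'
from bench import bot
from h import *
s=bot.observe();R=np.array(s["orientation"]);p=np.array(s["tool_pos"])
print(s["joint_vel"].round(2) if hasattr(s["joint_vel"],"round") else s["joint_vel"])
print("to cap, tool axes",R.T@(np.array([495.8,-294,4])-p))
o=[]
for n in("side","top"):
    f=bot.grab_frame(n);c=proj(f,[495.8,-294,40])
    im=f["image"][:,:,::-1].copy();x,y=int(c[0])-75,int(c[1])-75;x=max(0,x);y=min(max(0,y),234)
    im=cv2.resize(im[y:y+150,x:x+150],(390,390),interpolation=2)
    for k,col in((42.5,(0,0,255)),(-42.5,(255,0,0)),(0,(0,255,0))):
        q=proj(f,p+R@np.array([0,-13,k]));cv2.circle(im,(int((q[0]-x)*2.6),int((q[1]-y)*2.6)),4,col,-1)
    o.append(im)
cv2.imwrite("pics/s3.png",np.hstack(o))
E
```

```text
clock: 2.12
tool_pos: [495.7, -299.8, 64.4]
orientation: [[-0.934, 0.004, 0.358], [-0.358, -0.008, -0.934], [-0.001, -1.0, 0.009]]
wrist_force: [-0.0, -0.5, -0.1]
gripper_width: 1.002
[ 0.58 -0.6   0.79 -0.48  0.17  0.21  0.05]
to cap, tool axes [-2.18625635 60.39437572 -5.91504561]
```

View pics/s3.png

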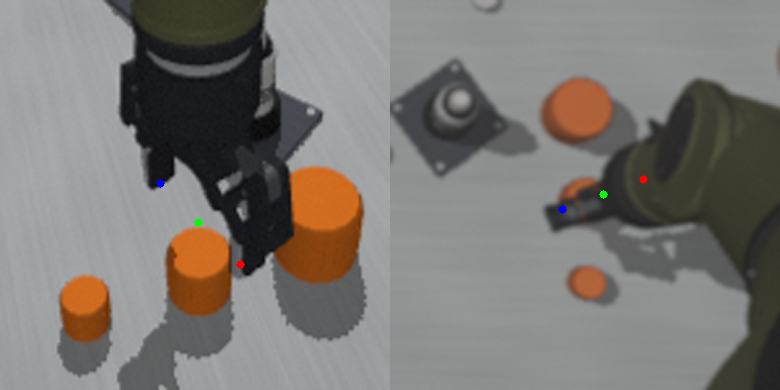

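The projected fingertip marks (red and blue) sit on the real fingertips in both views, so the calibration holds. Both fingers clear the neighbouring caps. I'll centre and descend.

```bash
python3 -m crank '[{"dp":[-2,0,-5],"rotation":[0,0,0]},{"dp":[0,0,0],"rotation":[0,0,0]},{"dp":[0,15,0],"rotation":[0,0,0]},{"dp":[0,15,0],"rotation":[0,0,0]},{"dp":[0,10,0],"rotation":[0,0,0]},{"dp":[0,0,0],"rotation":[0,0,0]}]'
python3 - <<'E'
from bench import bot
from h import *
s=bot.observe();R=np.array(s["orientation"]);p=np.array(s["tool_pos"])
print("to cap, tool axes",R.T@(np.array([495.8,-294,4])-p))
E
```

```text
clock: 2.98
tool_pos: [495.1, -294.9, 20.8]
orientation: [[-0.934, 0.002, 0.357], [-0.357, -0.008, -0.934], [0.001, -1.0, 0.008]]
wrist_force: [0.6, -0.5, -0.6]
gripper_width: 0.999
to cap, tool axes [-0.99362527 16.76312109 -0.73180036]
```

```bash
python3 -m crank '[{"dp":[-1,8,-0.7],"rotation":[0,0,0]},{"dp":[0,6,0],"rotation":[0,0,0]},{"dp":[0,0,0],"rotation":[0,0,0]}]'
python3 -m crank '[{"dp":[0,0,0],"rotation":[0,0,0]},{"dp":[0,0,0],"rotation":[0,0,0]},{"dp":[0,0,0],"rotation":[0,0,0]},{"dp":[0,0,0],"rotation":[0,0,0]}]' 0 60
python3 -m crank '[{"dp":[0,0,0],"rotation":[0,0,0]},{"dp":[0,0,0],"rotation":[0,0,0]},{"dp":[0,0,0],"rotation":[0,0,0]},{"dp":[0,0,0],"rotation":[0,0,0]}]'
python3 - <<'E'
from bench import bot
from h import *
f=bot.grab_frame("side");cv2.imwrite("pics/s4.png",cv2.resize(f["image"][234:,180:330],None,fx=4,fy=4,interpolation=2)[:,:,::-1])
E
```

```text
clock: 3.35
tool_pos: [496.1, -294.1, 5.9]
orientation: [[-0.934, 0.002, 0.357], [-0.357, -0.008, -0.934], [0.001, -1.0, 0.009]]
wrist_force: [-0.0, 0.8, -0.0]
gripper_width: 1.001
clock: 3.85
tool_pos: [496.6, -294.4, 6.9]
orientation: [[-0.934, 0.004, 0.357], [-0.357, -0.009, -0.934], [-0.0, -1.0, 0.01]]
wrist_force: [-0.5, -0.2, -0.3]
gripper_width: 0.529
clock: 4.35
tool_pos: [496.6, -294.4, 6.8]
orientation: [[-0.934, 0.004, 0.357], [-0.357, -0.009, -0.934], [-0.0, -1.0, 0.01]]
wrist_force: [-0.5, 0.1, -0.3]
gripper_width: 0.528
```

View pics/s4.png

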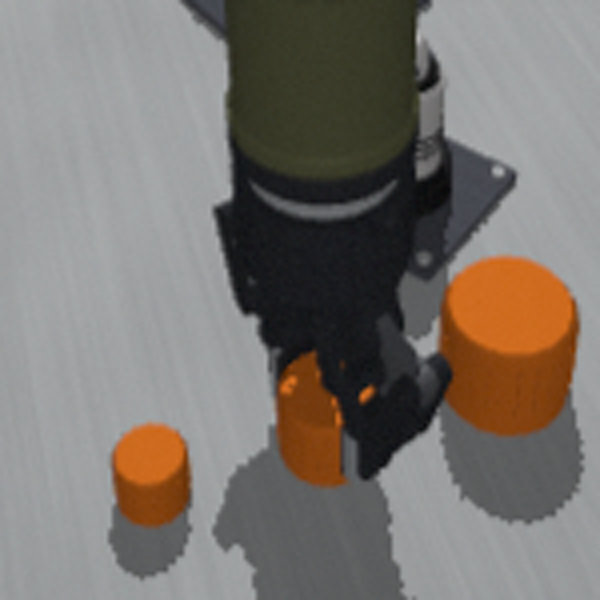

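The opening of 0.528 (45 mm) matches the 46 mm cap, which sits between the fingers at crop (310,440). Next I'll lift it.

```bash
python3 -m crank '[{"dp":[0,-15,0],"rotation":[0,0,0]},{"dp":[0,-40,0],"rotation":[0,0,0]},{"dp":[0,-45,0],"rotation":[0,0,0]},{"dp":[0,-45,0],"rotation":[0,0,0]},{"dp":[0,-45,0],"rotation":[0,0,0]},{"dp":[0,0,0],"rotation":[0,0,0]},{"dp":[0,0,0],"rotation":[0,0,0]}]'
python3 - <<'E'
from bench import bot
from h import *
s=bot.observe();R=np.array(s["orientation"]);p=np.array(s["tool_pos"])
print("to above stud, tool axes",R.T@(np.array([581,34,205])-p))
f=bot.grab_frame("side");cv2.imwrite("pics/s5.png",f["image"][:,:,::-1])
E
```

```text
clock: 5.28
tool_pos: [495.4, -292.6, 207.6]
orientation: [[-0.934, 0.006, 0.357], [-0.357, -0.011, -0.934], [-0.002, -1.0, 0.012]]
wrist_force: [0.4, -0.1, -0.8]
gripper_width: 0.534
to above stud, tool axes [-196.67266914   -0.44805487 -274.47351448]
```

View pics/s5.png

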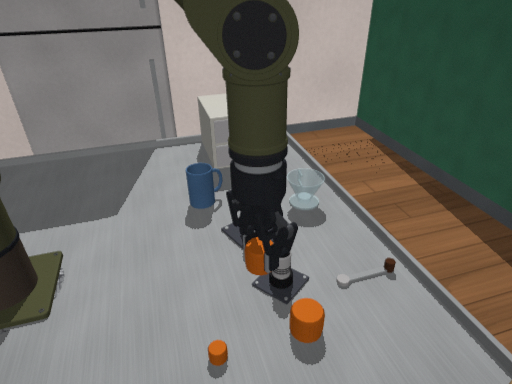

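The cap is lifted and held at side (258,258). The other caps are untouched. I'll carry it towards the stud.

```bash
python3 -m crank '[{"dp":[-15,0,-20],"rotation":[0,0,0]},{"dp":[-25,0,-35],"rotation":[0,0,0]},{"dp":[-25,0,-35],"rotation":[0,0,0]},{"dp":[-25,0,-35],"rotation":[0,0,0]},{"dp":[-25,0,-35],"rotation":[0,0,0]},{"dp":[-25,0,-35],"rotation":[0,0,0]},{"dp":[-25,0,-35],"rotation":[0,0,0]},{"dp":[-15,0,-20],"rotation":[0,0,0]},{"dp":[0,0,0],"rotation":[0,0,0]},{"dp":[0,0,0],"rotation":[0,0,0]}]'
python3 - <<'E'
from bench import bot
from h import *
s=bot.observe();R=np.array(s["orientation"]);p=np.array(s["tool_pos"])
print(R.round(4).tolist())
print("to above stud, tool axes",R.T@(np.array([581,34,205])-p))
U=R.copy(); 
# rotation to vertical
t=np.cross(R[:,1],[0,0,-1]);print("tilt fix rotvec tool deg",np.degrees(R.T@t))
E
```

```text
clock: 6.58
tool_pos: [568.9, 12.1, 191.3]
orientation: [[-0.935, -0.019, 0.354], [-0.354, -0.011, -0.935], [0.021, -1.0, 0.004]]
wrist_force: [1.6, 0.1, -0.5]
gripper_width: 0.531
[[-0.9349, -0.0187, 0.3544], [-0.3542, -0.011, -0.9351], [0.0214, -0.9998, 0.0036]]
to above stud, tool axes [-18.73572003 -14.16208182 -16.11429576]
tilt fix rotvec tool deg [-2.07132835e-01 -3.69069022e-19  1.22493118e+00]
```

```bash
python3 -m crank '[{"dp":[0,-8,0],"rotation":[-0.2,0,1.2]},{"dp":[-8,-6,-7],"rotation":[0,0,0]},{"dp":[-6,0,-6],"rotation":[0,0,0]},{"dp":[0,0,0],"rotation":[0,0,0]},{"dp":[0,0,0],"rotation":[0,0,0]}]'
python3 - <<'E'
from bench import bot
from h import *
s=bot.observe();R=np.array(s["orientation"]);p=np.array(s["tool_pos"])
print("to above stud, tool axes",R.T@(np.array([581,34,180])-p))
t=np.cross(R[:,1],[0,0,-1]);print("tilt fix rotvec tool deg",np.degrees(R.T@t))
o=[]
for n in("side","top"):
    f=bot.grab_frame(n);np.savez(n+"1.npz",**f);c=proj(f,[581,34,160]);im=f["image"][:,:,::-1]
    x,y=int(c[0])-65,int(c[1])-65
    o.append(cv2.resize(im[y:y+130,x:x+130],(390,390),interpolation=2));print(n,x,y)
cv2.imwrite("pics/s6.png",np.hstack(o))
E
```

```text
clock: 7.2
tool_pos: [577.7, 26.2, 206.5]
orientation: [[-0.937, 0.001, 0.349], [-0.349, -0.001, -0.937], [-0.0, -1.0, 0.002]]
wrist_force: [-0.6, 0.2, -1.7]
gripper_width: 0.532
to above stud, tool axes [-5.8315135  26.47272859 -6.22800224]
tilt fix rotvec tool deg [-8.85131601e-02  2.85291664e-21 -5.51847176e-03]
side 187 115
top 183 127
```

View pics/s6.png

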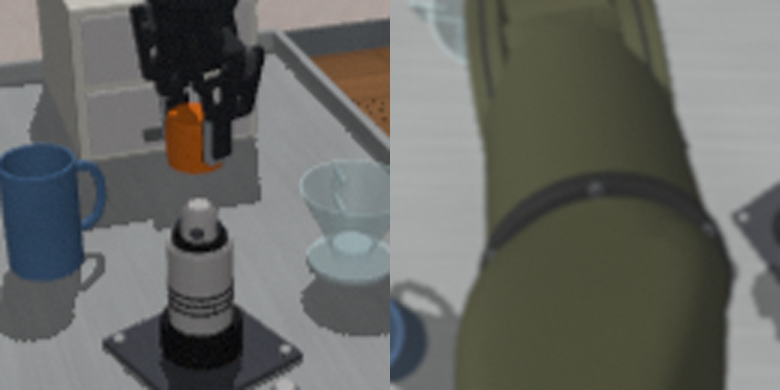

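```bash
python3 - <<'E'
from h import *
S=np.load("side0.npz");T=np.load("top0.npz")
a=cv2.resize(S["image"][176:206,238:268],None,fx=13,fy=13,interpolation=0)[:,:,::-1].copy()
b=cv2.resize(T["image"][182:212,235:265],None,fx=13,fy=13,interpolation=0)[:,:,::-1].copy()
def draw(im,f,ox,oy,X,Y):
    for z,r,col in((154,9,(0,0,255)),(146,15.5,(0,255,0)),(126,23.5,(255,0,0)),(120,28,(255,0,255))):
        pts=[]
        for t in np.linspace(0,2*np.pi,60):
            q=proj(f,[X+r*np.cos(t),Y+r*np.sin(t),z]);pts.append([(q[0]-ox+.5)*13,(q[1]-oy+.5)*13])
        cv2.polylines(im,[np.array(pts,np.int32)],True,col,1)
draw(a,S,238,176,581.7,33.2);draw(b,T,235,182,581.7,33.2)
cv2.imwrite("pics/st.png",np.hstack([a,b]))
E
```

```text
(no output)
```

View pics/st.png

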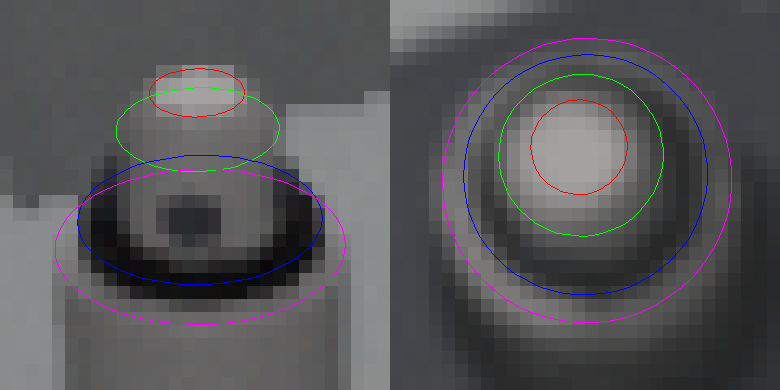

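The overlay of known circles fits the real stud, body and seal in both views to within about a pixel, so I'll use a stud axis of (581.7,33.5). I'll bring the cap to about 13 mm above it and check.

```bash
python3 -m crank '[{"dp":[-4,0,-3],"rotation":[0,0,0]},{"dp":[-2,0,-2],"rotation":[0,0,0]},{"dp":[0,10,0],"rotation":[0,0,0]},{"dp":[0,10,0],"rotation":[0,0,0]},{"dp":[0,5,0],"rotation":[0,0,0]},{"dp":[0,0,0],"rotation":[0,0,0]},{"dp":[0,0,0],"rotation":[0,0,0]}]'
python3 - <<'E'
from bench import bot
from h import *
s=bot.observe();R=np.array(s["orientation"]);p=np.array(s["tool_pos"])
print("to stud, tool axes",R.T@(np.array([581.7,33.5,160])-p))
t=np.cross(R[:,1],[0,0,-1]);print("tilt fix rotvec tool deg",np.degrees(R.T@t))
f=bot.grab_frame("side");im=f["image"][150:220,215:285]
im=cv2.resize(im,None,fx=8,fy=8,interpolation=0)[:,:,::-1].copy()
for X,Y,z,r,col in((581.7,33.5,154,9,(0,0,255)),(581.7,33.5,120,28,(255,0,255)),(p[0],p[1],p[2]-6.8,23,(0,255,0)),(p[0],p[1],p[2]+33.2,23,(255,255,0))):
    pts=[(proj(f,[X+r*np.cos(t),Y+r*np.sin(t),z])-[215,150]+.5)*8 for t in np.linspace(0,2*np.pi,60)]
    cv2.polylines(im,[np.array(pts,np.int32)],True,col,1)
cv2.imwrite("pics/s7.png",im)
E
```

```text
clock: 8.18
tool_pos: [580.9, 33.0, 178.6]
orientation: [[-0.937, -0.002, 0.349], [-0.349, -0.002, -0.937], [0.002, -1.0, 0.001]]
wrist_force: [-0.3, 0.3, -0.0]
gripper_width: 0.531
to stud, tool axes [-0.93065537 18.56062002 -0.23976562]
tilt fix rotvec tool deg [-5.92876225e-02  1.05707817e-20  1.34797315e-01]
```

View pics/s7.png

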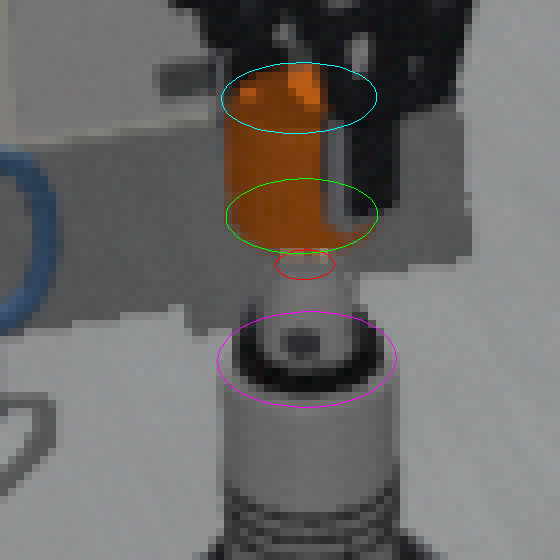

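The cap hangs concentrically over the stud: the cap rim ellipse is at crop (302,216) and the stud top at (305,264). I'll descend in small steps while watching the force.

```bash
python3 -m crank '[{"dp":[-0.9,0,-0.2],"rotation":[0,0,0.1]},{"dp":[0,6,0],"rotation":[0,0,0]},{"dp":[0,6,0],"rotation":[0,0,0]},{"dp":[0,4,0],"rotation":[0,0,0]},{"dp":[0,0,0],"rotation":[0,0,0]}]'
cat > st.py <<'E'
from bench import bot
import numpy as np
s=bot.observe();R=np.array(s["orientation"]);p=np.array(s["tool_pos"])
print("to stud, tool axes",(R.T@(np.array([581.7,33.5,130])-p)).round(2),"tilt",np.degrees(R.T@np.cross(R[:,1],[0,0,-1])).round(2),"F",np.round(s["wrist_force"],1),"M",np.round(s["wrist_torque"],2))
E
python3 st.py
```

```text
clock: 8.85
tool_pos: [582.0, 33.5, 161.8]
orientation: [[-0.937, 0.001, 0.349], [-0.349, -0.001, -0.937], [-0.0, -1.0, 0.001]]
wrist_force: [-0.5, -0.6, -0.7]
gripper_width: 0.529
to stud, tool axes [ 0.29 31.8  -0.16] tilt [-0.07  0.   -0.02] F [-0.5 -0.6 -0.7] M [-0.01 -0.03 -0.02]
```

```bash
python3 -m crank '[{"dp":[0,4,0],"rotation":[0,0,0]},{"dp":[0,4,0],"rotation":[0,0,0]},{"dp":[0,0,0],"rotation":[0,0,0]}]';python3 st.py
python3 -m crank '[{"dp":[0,3,0],"rotation":[0,0,0]},{"dp":[0,0,0],"rotation":[0,0,0]}]';python3 st.py
```

```text
clock: 9.22
tool_pos: [582.1, 33.5, 153.3]
orientation: [[-0.937, 0.001, 0.349], [-0.349, -0.001, -0.937], [-0.0, -1.0, 0.001]]
wrist_force: [-1.1, -0.7, -0.5]
gripper_width: 0.533
to stud, tool axes [ 0.36 23.27 -0.14] tilt [-0.07  0.   -0.02] F [-1.1 -0.7 -0.5] M [-0.    0.02  0.03]
clock: 9.48
tool_pos: [582.2, 33.5, 150.1]
orientation: [[-0.937, 0.001, 0.348], [-0.348, -0.001, -0.937], [-0.001, -1.0, 0.001]]
wrist_force: [0.3, -0.2, -0.8]
gripper_width: 0.528
to stud, tool axes [ 0.46 20.13 -0.2 ] tilt [-0.07  0.   -0.03] F [ 0.3 -0.2 -0.8] M [0.   0.03 0.01]
```

```bash
python3 -m crank '[{"dp":[0,3,0],"rotation":[0,0,0]},{"dp":[0,1,0],"rotation":[0,0,0]}]';python3 st.py
python3 -m crank '[{"dp":[0,2,0],"rotation":[0,0,0]},{"dp":[0,2,0],"rotation":[0,0,0]}]';python3 st.py
```

```text
clock: 9.72
tool_pos: [582.3, 33.5, 146.1]
orientation: [[-0.937, 0.001, 0.348], [-0.348, -0.001, -0.937], [-0.001, -1.0, 0.001]]
wrist_force: [-0.0, -0.3, 1.1]
gripper_width: 0.531
to stud, tool axes [ 0.53 16.06 -0.24] tilt [-0.08 -0.   -0.05] F [-0.  -0.3  1.1] M [0.04 0.14 0.02]
clock: 9.98
tool_pos: [582.7, 34.0, 143.9]
orientation: [[-0.937, 0.003, 0.348], [-0.348, -0.0, -0.937], [-0.002, -1.0, 0.001]]
wrist_force: [-3.4, -0.4, 12.0]
gripper_width: 0.529
to stud, tool axes [ 1.11 13.94  0.11] tilt [-0.07  0.   -0.14] F [-3.4 -0.4 12. ] M [-0.07  0.82  0.  ]
```

The balls made contact where predicted, with about 12 N upwards and a slight sideways load in -x. I'll ease 1 mm to -x and press on.

```bash
python3 -m crank '[{"dp":[1,2,0],"rotation":[0,0,0.1]},{"dp":[0.3,2.5,0],"rotation":[0,0,0]}]';python3 st.py
python3 -m crank '[{"dp":[0,3,0],"rotation":[0,0,0]}]';python3 st.py
```

```text
clock: 10.22
tool_pos: [582.5, 34.1, 142.1]
orientation: [[-0.937, 0.008, 0.349], [-0.349, 0.001, -0.937], [-0.007, -1.0, 0.002]]
wrist_force: [-2.2, 0.2, 7.0]
gripper_width: 0.527
to stud, tool axes [ 1.01 12.07  0.22] tilt [-0.1  -0.   -0.43] F [-2.2  0.2  7. ] M [0.02 0.61 0.  ]
clock: 10.35
tool_pos: [582.2, 34.1, 139.6]
orientation: [[-0.937, 0.007, 0.348], [-0.348, 0.001, -0.937], [-0.007, -1.0, 0.002]]
wrist_force: [-1.6, -0.6, 1.5]
gripper_width: 0.534
to stud, tool axes [0.72 9.59 0.36] tilt [-0.09  0.   -0.42] F [-1.6 -0.6  1.5] M [ 0.01  0.4  -0.07]
```

```bash
python3 -m crank '[{"dp":[0.4,3,0],"rotation":[0,0,-0.4]},{"dp":[0,2,0],"rotation":[0,0,0]}]';python3 st.py
python3 -m crank '[{"dp":[0,2.5,0],"rotation":[0,0,0]},{"dp":[0,2,0],"rotation":[0,0,0]}]';python3 st.py
```

```text
clock: 10.6
tool_pos: [581.5, 34.1, 133.6]
orientation: [[-0.937, -0.0, 0.349], [-0.349, -0.001, -0.937], [0.001, -1.0, 0.001]]
wrist_force: [-0.1, 0.2, 0.2]
gripper_width: 0.526
to stud, tool axes [0.05 3.58 0.66] tilt [-0.07 -0.    0.04] F [-0.1  0.2  0.2] M [-0.03  0.01  0.03]
clock: 10.85
tool_pos: [581.9, 34.0, 129.6]
orientation: [[-0.937, 0.0, 0.349], [-0.349, -0.002, -0.937], [0.0, -1.0, 0.002]]
wrist_force: [-3.5, -0.9, 15.4]
gripper_width: 0.533
to stud, tool axes [ 0.38 -0.41  0.43] tilt [-0.09 -0.    0.02] F [-3.5 -0.9 15.4] M [-0.22  0.74  0.01]
```

```bash
python3 -m crank '[{"dp":[0.4,2,0],"rotation":[0,0,0]}]';python3 st.py; python3 -m crank '[{"dp":[0.2,2,0],"rotation":[0,0,0]}]';python3 st.py
python3 - <<'E'
from bench import bot
from h import *
f=bot.grab_frame("side");im=f["image"][150:220,215:285]
im=cv2.resize(im,None,fx=8,fy=8,interpolation=2)[:,:,::-1].copy()
cv2.imwrite("pics/s8.png",im)
E
python3 st.py
```

```text
clock: 10.98
tool_pos: [582.0, 34.0, 129.5]
orientation: [[-0.937, 0.002, 0.349], [-0.349, -0.002, -0.937], [-0.001, -1.0, 0.002]]
wrist_force: [-5.3, 1.3, 22.4]
gripper_width: 0.533
to stud, tool axes [ 0.5  -0.49  0.35] tilt [-0.12  0.   -0.07] F [-5.3  1.3 22.4] M [-0.12  1.16  0.01]
clock: 11.1
tool_pos: [582.0, 34.0, 129.6]
orientation: [[-0.937, 0.003, 0.349], [-0.349, -0.002, -0.937], [-0.002, -1.0, 0.003]]
wrist_force: [-4.1, -0.0, 18.3]
gripper_width: 0.532
to stud, tool axes [ 0.49 -0.43  0.37] tilt [-0.14  0.   -0.13] F [-4.1 -0.  18.3] M [-0.13  1.12  0.01]
to stud, tool axes [ 0.44 -0.42  0.4 ] tilt [-0.15 -0.   -0.12] F [-5.1  0.2 17.3] M [-0.18  1.01  0.06]
```

View pics/s8.png

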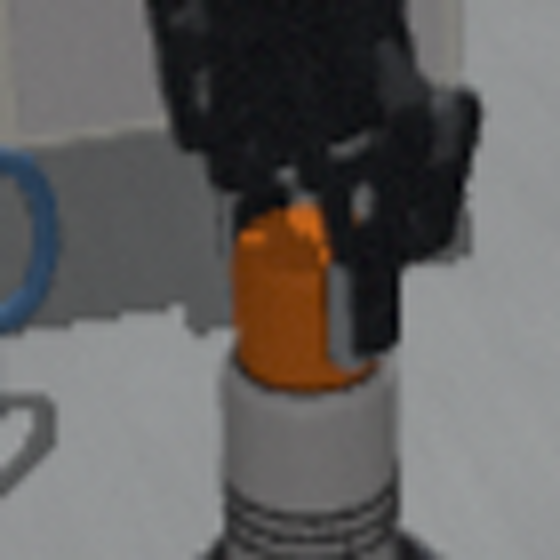

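The cap is seated: its rim meets the grinder body at crop (305,385), no black seal is visible, and extra push no longer moves it. I'll add a slightly firmer hold and check that it stays stable.

```bash
python3 -m crank '[{"dp":[0.2,2.5,0],"rotation":[0,0,0.1]},{"dp":[0.2,2.5,0],"rotation":[0,0,0]}]';python3 st.py
python3 - <<'E'
from bench import bot
from h import *
for i in range(12):
    f=bot.grab_frame("side" if i else "top")
    if i==0: cv2.imwrite("pics/t9.png",f["image"][:,:,::-1])
    if i%3==2:
        s=bot.observe();print(s["clock"],np.round(s["wrist_force"],1),np.round(s["tool_pos"],2),s["gripper_width"])
cv2.imwrite("pics/s9.png",f["image"][:,:,::-1])
E
```

```text
clock: 11.4
tool_pos: [582.1, 34.1, 129.5]
orientation: [[-0.937, 0.007, 0.349], [-0.349, -0.001, -0.937], [-0.007, -1.0, 0.004]]
wrist_force: [-5.0, 0.3, 21.6]
gripper_width: 0.53
to stud, tool axes [ 0.57 -0.47  0.43] tilt [-0.2  -0.   -0.38] F [-5.   0.3 21.6] M [-0.19  1.35 -0.  ]
11.55 [-6.   0.5 19.6] [582.1   34.07 129.56] 0.5315817061903164
11.7 [-5.5  0.3 19.4] [582.08  34.07 129.54] 0.5258407612900663
11.85 [-6.3  1.  20.5] [582.06  34.07 129.52] 0.5297569198706399
12.0 [-5.1  0.4 20.1] [582.09  34.06 129.56] 0.5279555336287186
```

View pics/s9.png

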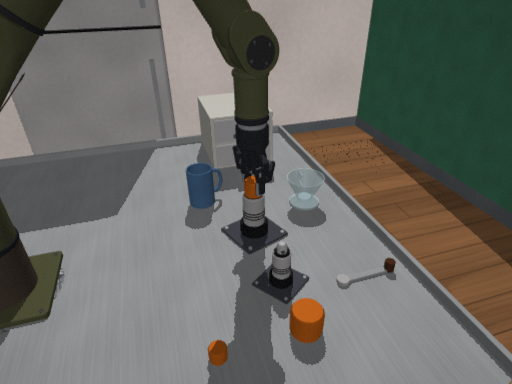

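The hold is steady at about 20 N, more than the 8 N for full squeeze. The cap at (252,187) is on the larger grinder, and the mug, dripper and crank are where they were. I'm handing in.

```bash
python3 - <<'E'
from bench import bot
print(bot.sign_off()); s=bot.observe(); print(s["clock"],s["wrist_force"],s["tool_pos"])
E
```

```text
the job is handed in; nothing more can be done
None
the job is handed in; nothing more can be done
```

The grinder is closed: I pressed the middle-sized orange cap down over the larger grinder's stud until it clicked, and handed the job in at about 12 s, still gripping and pressing it.

- **Click:** the upward force rose to about 12 N as the cap met the balls, then fell to near zero as it snapped over them.
- **Squeeze:** the rim stopped about 31 mm below the stud top, assuming the cap did not slip in the grip. That is full squeeze of the seal, and pressing harder no longer moved it.
- **Hold:** the downward push stayed at about 20 N over 0.6 s, with the gripper opening unchanged. Full squeeze needs about 8 N.
- **Surroundings:** the last side picture shows the cap flush on the grinder body. The mug, dripper, crank and the other caps look unmoved.

**Small disagreements:** the two cameras differed by 1–3 mm on where the stud is. A sideways load of about 5 N and a tilt of about 0.4° remained during the final hold, which suggests the cap sat under 1 mm off-centre.

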